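Close and bolt the hatch of the cheese chest

TASK

Shut the hatch of the plywood cheese chest and lock it: lower the hatch onto its rubber seal, then hold it down against the springy seal, feel for the keeper's window with the bolt and push the sliding bolt fully home through it, so that the hatch stays shut when you let go. Do not ram or force the bolt against the keeper, and leave the cheese, the dishes and the knife where they are.

Things in the scene. Friction and masses are not known exactly. Their poses are not given: they have to be found in the camera images.
- chest: Plywood chest fixed on the table, 250 mm deep (its x), 460 mm wide (its y), 154 mm high. Origin: centre of its underside; x points away from the robot, y to the robot's left, z up (turned by its yaw). Its top from y = 100 to 230 mm is a fixed deck at z = 154 mm; the rest is the hatch opening, with a springy rubber seal along its front.
- hatch (a joint): Opening angle of the hatch in rad; at 0 its top is level with the deck. A 15 mm plywood flap, 231 mm deep, chest y -230 to 96 mm, hinged along the chest's far side; the edge nearest the robot lifts. Balanced by springs: stays where put, 2 to 3 N on the edge moves it. Meets the seal at about 0.055; lower stop -0.05.
- hatch_hinge (a point): Point on the hinge axis, level with the hatch's top face (which contains the axis), at chest x = 105, y = -60, z = 154 mm. The axis runs along the chest's y.
- hatch_edge (a point): Top of the hatch at its free edge, 235 mm from the hinge axis, chest y = -60 mm. The top from y = -90 to -30 mm is free for pushing; a bow handle 33 mm high stands at y = -185 to -95 mm. On the seal the hatch rests 8 to 10 mm above level at the bolt; pressed further, it pushes back about 0.7 N per mm at the bolt, up to 15 N, and rises again when let go.
- bolt (a joint): Travel of the bolt in m: 0 drawn back, 0.045 fully home (knob against the front strap). Slides along the chest's +y, to the robot's left, with about 2 N of friction. Steel rod of 12 mm, tip cut square, in straps on the hatch's top, 190 mm from the hinge axis; its axis is 17 mm, the strap tops 26 mm above the hatch. At 0 the tip is 10 mm short of the keeper's plate.
- bolt_knob (a point): On the axis of the bolt's knob, 47 mm above the hatch's top. The knob is a plain steel cylinder, 14 mm thick, square to the hatch; its top is 14 mm above this point, and above the straps it is free all round.
- keeper: Keeper's foot on the deck with two uprights 44 mm high; origin at chest x = -85, y = 108, z = 154 mm, middle of its bolt-side edge. Between the uprights a 4 mm plate with a window 20 mm wide, 14 mm high (sideways the bolt lines up by itself) is clamped in slots: the window's middle is 9 to 23 mm above the deck, differs and is not measured here; it must be found by feel.
- tasting_dish_mid (a point): Small round wooden dish, 80 mm wide, 28 mm high, on the far part of the chest's deck; to be left alone. Point: its middle, half-way up.
- wedge_tall_mid (a point): Cheese wedge 110 mm high, about 130 mm long, right of the chest; to be left alone. Point: its middle, half-way up.
- wedge_low_mid (a point): Cheese wedge 60 mm high, about 120 mm long, right of the chest, nearer the robot; to be left alone. Point: its middle, half-way up.
- wedge_small_mid (a point): Cheese wedge 70 mm high, about 90 mm long, left of the chest; to be left alone. Point: its middle, half-way up.
- crumb_bowl_mid (a point): Dark round wooden bowl, 110 mm wide, 35 mm high, left of the chest; to be left alone. Point: its middle, half-way up.
- cheese_knife_mid (a point): Knife lying flat in front of the chest, 260 mm long, black handle 16 mm thick; to be left alone. Point: its middle, half-way up.

How it is judged:
By the outcome, as a careful person would: the job done as asked, in the order asked, and still so for the second after the job is handed in, with the robot touching nothing.
It also fails if it takes over 67 s, if anything falls off the work surface, if the arm or the gripper's body presses on something with over 40 N, if the wrist force passes 120 N, or if a joint passes its speed limit or range.

ROBOT

A 6-joint arm with a two-finger parallel gripper is mounted at the origin on the work surface. World frame = base frame: x ahead of the robot, y to its left, z up, the work surface at z = 0. Lengths are in m, angles in rad, forces in N, time in s.
With the tool pointing down it reaches from about 0.35 to 1 m from the base axis. Payload 7.1 kg.
Tool frame: the origin (TCP) lies between the finger pads; the fingertips stand 22 mm ahead of it and the grasp point (between the pads) lies 3 mm ahead of it; x points along the fingers, y is the direction in which the jaws open and shut, and the axes are right-handed (so a half turn about x gives the same grasp; the last joint's range is limited). The gripper opens to 85 mm and grips with 20 to 120 N. Pads are 22 mm wide; open, the fingers measure 114 mm over their backs; the gripper's body (76 mm by 85 mm) begins 54 mm behind the grasp point. The pads swing forward as they close: fully open they stand 13 mm farther back than shut.
Start: joints at [-1.357, 0.423, 1.63, -0, 1.089, -0.019], TCP at [0.144, -0.608, 0.253] pointing down, gripper open.
Joint ranges: [-3, 3], [-0.9, 2.11], [0.09, 2.58], [-1.31, 4.45], [0.11, 2.69], [-2.54, 2.54]. Speed limits (rad/s): [2.39, 2.39, 3.01, 3.14, 3.14, 3.14].

INTERFACE

Orientations are given as a rotation vector (axis times angle).
In Python, from rig import manip gives the robot as it stands. The module is installed in compiled form; this text tells all that it offers. Calls block until the motion is done:
- manip.move_to(position, orientation): joint-space move of the TCP to a pose.
- manip.servo_line(position, orientation=None, rate=0.15): straight line of the TCP; orientation=None keeps the orientation; rate is the mean speed in m/s.
- manip.set_joints(angles): joint-space move.
- manip.command_gripper(opening, f_grip=None): finger opening in m; f_grip is the grip in N (None keeps the last); returns when the fingers have stopped.
- manip.hold(seconds).
- manip.solve_ik(position, orientation): joint angles nearest the present ones, or None.
- manip.camera(name): name is "scene" or "top" or "wrist"; returns a dict with "image" (420x560x3 uint8, red, green, blue), "fx", "fy", "cx", "cy" (pixels), "cam_to_world" (4x4, takes a point from camera to world coordinates); the wrist camera has in their place "mount" (4x4, takes a point from camera to tool coordinates, whose origin is the TCP and whose axes are the tool frame's). Camera axes: x right, y down, z forward; pixel columns grow to the right and rows downward; lengths in m; the calibration is good to about 2 mm. The wrist camera is an equidistant fisheye: a pixel r from the principal point sees the ray r / f radians off the axis. A picture is of the moment at which its call begins: read the wrist's pose just before it. There is no depth.
A pose or a line that the arm cannot do raises manip.IKError and nothing moves.
- manip.sign_off(): hands the job in, once; it reports no verdict.
Readings, each from a call of its own:
- manip.get_time(): time.
- manip.get_joint_positions(): joint angles.
- manip.get_joint_vel(): joint speeds.
- manip.get_tau(): joint torques, N m.
- manip.get_position(): TCP position.
- manip.get_ee_rot(): TCP orientation.
- manip.get_contact_force(): force on the tool from outside, world axes, zero at the start.
- manip.get_torque(): the same for the moment, N m.
- manip.get_width(): finger opening in m.
Only numpy, scipy, OpenCV 4.12 (cv2) and the standard library are available. Lean on these libraries where they do the work, as an engineer would, in place of code of your own. Each camera call takes 0.05 s, during which the arm holds its last target.

## Working session

There is one attempt and no reset: what is moved stays moved. The work goes in short steps, each a Python script; the robot and the scene stay as the last script left them, time stands still between calls to the robot, and variables do not carry over. Pictures are saved under pics/ and viewed, and the job is handed in when it is done.

```bash
mkdir -p pics; ls
python3 - <<'E'
from rig import manip
import cv2
print(manip.get_time(),manip.get_position(),manip.get_ee_rot(),manip.get_contact_force())
for n in ["scene","top","wrist"]:
    c=manip.camera(n)
    cv2.imwrite(f"pics/{n}0.png",c["image"][:,:,::-1])
    print(n,c["fx"],c["fy"],c["cx"],c["cy"]); print(c.get("cam_to_world",c.get("mount")))
E
```

```text
pics
0.0 [ 0.14412758 -0.60761407  0.25252942] [ 2.09853229  0.24709273 -2.0988418 ] [-0.50090094 -0.00869434 -0.21798419]
scene 424.1578878997132 424.1578878997132 282.58177405308123 202.62166214154422
[[-0.99938556 -0.00247166  0.03496288  0.50999035]
 [-0.02901098  0.61810597 -0.78555927  0.90071561]
 [-0.01966913 -0.7860909  -0.61779789  0.82199649]
 [ 0.          0.          0.          1.        ]]
top 482.57470019778975 482.57470019778975 279.3135619546828 215.19175783827976
[[-1.32884763e-02 -9.98283734e-01  5.70351064e-02  4.74515824e-01]
 [-9.99911154e-01  1.33266992e-02  2.89844633e-04  4.47634635e-02]
 [-1.04943689e-03 -5.70261874e-02 -9.98372131e-01  1.48075556e+00]
 [ 0.00000000e+00  0.00000000e+00  0.00000000e+00  1.00000000e+00]]
wrist 325.19226210127806 325.19226210127806 273.7405460986164 211.60637757325682
[[ 1.62476719e-04 -2.83613747e-01  9.58938588e-01 -1.20780409e-01]
 [ 9.99999963e-01 -1.60952384e-04 -2.17036862e-04  2.82443326e-05]
 [ 2.15898090e-04  9.58938588e-01  2.83613711e-01 -7.27122639e-02]
 [ 0.00000000e+00  0.00000000e+00  0.00000000e+00  1.00000000e+00]]
```

View pics/scene0.png

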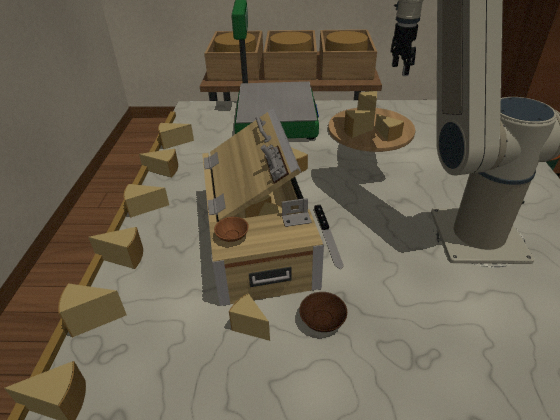

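View pics/top0.png

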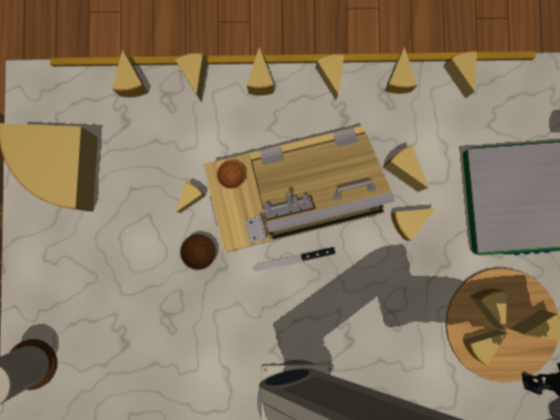

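View pics/wrist0.png

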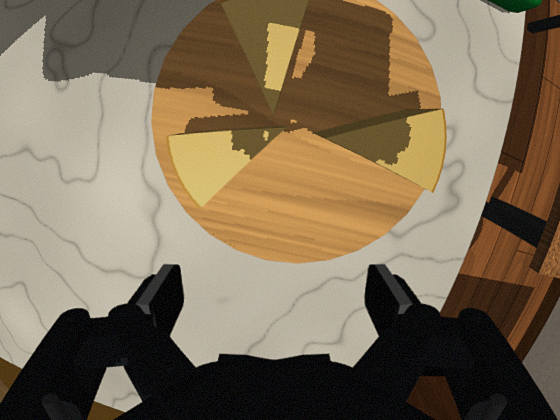

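Scene: chest in the middle with the hatch open about 40°, dish at (230,230), keeper at (295,212). Top: chest at rows 125–250, cols 205–392. I'll zoom in to measure the corners.

Run:
```python
import cv2
a=cv2.imread("pics/top0.png")[115:275,190:400]; cv2.imwrite("pics/topz.png",cv2.resize(a,None,fx=3.75,fy=3.75,interpolation=cv2.INTER_CUBIC))
a=cv2.imread("pics/scene0.png")[105:305,190:350]; cv2.imwrite("pics/scenez.png",cv2.resize(a,None,fx=3,fy=3,interpolation=cv2.INTER_CUBIC))
```

```text
(no output)
```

View pics/topz.png

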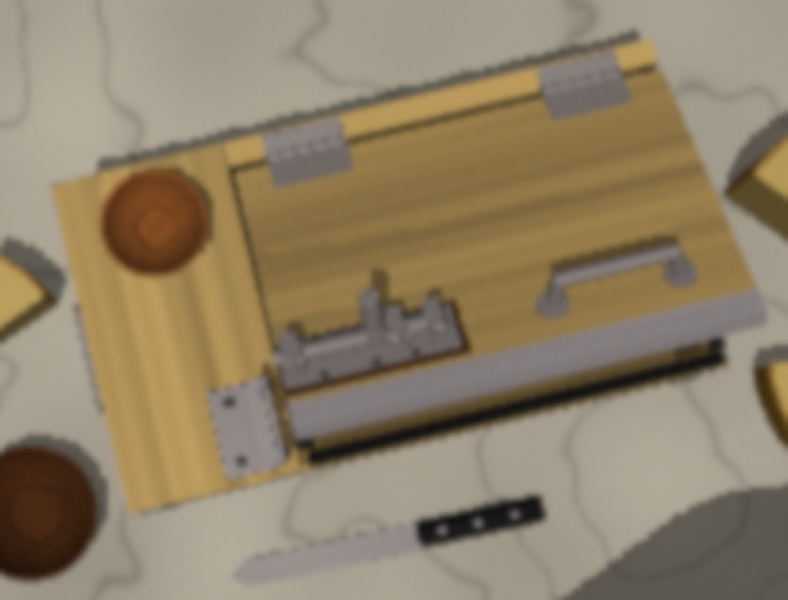

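View pics/scenez.png

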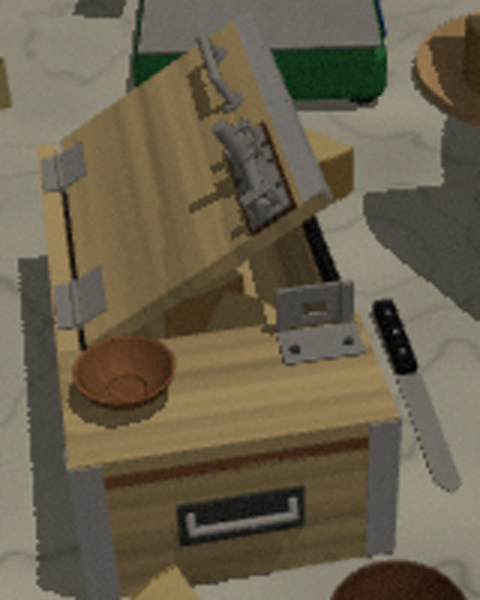

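The zoomed views show deck corners (top zoom) at about (53,183) far left, (133,512) near left and (655,40) far right; the knob tip is near (370,290). I'll cast rays.

```bash
cat > h.py <<'E'
import numpy as np
from scipy.spatial.transform import Rotation as R
CAL={"scene":(424.1578878997132,282.58177405308123,202.62166214154422,np.array([[-0.99938556,-0.00247166,0.03496288,0.50999035],[-0.02901098,0.61810597,-0.78555927,0.90071561],[-0.01966913,-0.7860909,-0.61779789,0.82199649]])),
"top":(482.57470019778975,279.3135619546828,215.19175783827976,np.array([[-1.32884763e-02,-9.98283734e-01,5.70351064e-02,4.74515824e-01],[-9.99911154e-01,1.33266992e-02,2.89844633e-04,4.47634635e-02],[-1.04943689e-03,-5.70261874e-02,-9.98372131e-01,1.48075556e+00]]))}
def ray(cam,u,v):
    f,cx,cy,T=CAL[cam]; d=T[:,:3]@np.array([(u-cx)/f,(v-cy)/f,1]); return T[:,3],d
def onz(cam,u,v,z):
    o,d=ray(cam,u,v); return o+d*(z-o[2])/d[2]
def proj(cam,p):
    f,cx,cy,T=CAL[cam]; q=T[:,:3].T@(np.asarray(p)-T[:,3]); return np.array([q[0]/q[2]*f+cx,q[1]/q[2]*f+cy])
tz=lambda u,v:(190+u/3.75-.4,115+v/3.75-.4)
sz=lambda u,v:(190+u/3-.35,105+v/3-.35)
E
python3 - <<'E'
from h import *
P={k:onz("top",*tz(*k),.154) for k in [(53,183),(133,512),(655,40)]}
for k in P: print(k,P[k])
S=[onz("scene",*sz(*k),.154) for k in [(68,466),(398,420)]]
print(S)
a,b,c=P.values()
print(np.linalg.norm(a-b),np.linalg.norm(a-c))
print("yaw",np.arctan2(*(a-b)[1::-1]) , np.arctan2(*(a-c)[1::-1])-np.pi/2, np.arctan2(*(S[0]-S[1])[1::-1]))
E
```

```text
(53, 183) [0.6968561  0.25267176 0.154     ]
(133, 512) [0.45357618 0.19521774 0.154     ]
(655, 40) [ 0.79779477 -0.19457866  0.154     ]
[array([0.69549789, 0.25466756, 0.154     ]), array([0.45358052, 0.20446868, 0.154     ])]
0.24997216207935632 0.45849923464753106
yaw 0.2319149724881066 0.22196838050903356 0.2046006383508707
```

```bash
cat >> h.py <<'E'
from scipy.optimize import least_squares
_ch=np.array([[.125,.23],[-.125,.23],[.125,-.23],[.125,.23],[-.125,.23]])
_w=np.array([[.6969,.2527],[.4536,.1952],[.7978,-.1946],[.6955,.2547],[.4536,.2045]])
def _f(p):
    c,s=np.cos(p[2]),np.sin(p[2]); return ((np.c_[c*_ch[:,0]-s*_ch[:,1],s*_ch[:,0]+c*_ch[:,1]]+p[:2]-_w)*np.array([1,1,1,.6,.6])[:,None]).ravel()
X0,Y0,YAW=least_squares(_f,[.63,0,.22]).x
def c2w(p):
    p=np.asarray(p,float); c,s=np.cos(YAW),np.sin(YAW); return np.array([c*p[0]-s*p[1]+X0,s*p[0]+c*p[1]+Y0,p[2]])
def w2c(p):
    c,s=np.cos(YAW),np.sin(YAW); x,y=p[0]-X0,p[1]-Y0; return np.array([c*x+s*y,-s*x+c*y,p[2]])
def hat(th,r,y,h): # hatch point in world: r from axis, height h above top face
    return c2w([.105-r*np.cos(th)+h*np.sin(th)*1.0, y, .154+r*np.sin(th)+h*np.cos(th)])
E
python3 - <<'E'
from h import *
print(X0,Y0,YAW,_f([X0,Y0,YAW]) if 0 else '')
itz=lambda q:((q[0]+.4-190)*3.75,(q[1]+.4-115)*3.75)
isz=lambda q:((q[0]+.35-190)*3,(q[1]+.35-105)*3)
for th in np.arange(.4,1,.1):
    print(round(th,2),[tuple(np.round(f(proj(c,hat(th,.235,y,h))))) for y in(.096,-.23) for h in (0,-.015) for c,f in(("top",itz),("scene",isz))])
E
```

```text
0.625662800121194 0.0013900755592671566 0.22277014816675403 
0.4 [(np.float64(300.0), np.float64(450.0)), (np.float64(341.0), np.float64(218.0)), (np.float64(303.0), np.float64(458.0)), (np.float64(348.0), np.float64(231.0)), (np.float64(764.0), np.float64(338.0)), (np.float64(266.0), np.float64(35.0)), (np.float64(761.0), np.float64(348.0)), (np.float64(272.0), np.float64(47.0))]
0.5 [(np.float64(296.0), np.float64(435.0)), (np.float64(329.0), np.float64(197.0)), (np.float64(299.0), np.float64(445.0)), (np.float64(338.0), np.float64(210.0)), (np.float64(767.0), np.float64(321.0)), (np.float64(255.0), np.float64(16.0)), (np.float64(765.0), np.float64(333.0)), (np.float64(262.0), np.float64(28.0))]
0.6 [(np.float64(291.0), np.float64(416.0)), (np.float64(314.0), np.float64(178.0)), (np.float64(295.0), np.float64(429.0)), (np.float64(324.0), np.float64(190.0)), (np.float64(770.0), np.float64(301.0)), (np.float64(242.0), np.float64(-2.0)), (np.float64(769.0), np.float64(315.0)), (np.float64(251.0), np.float64(9.0))]
0.7 [(np.float64(285.0), np.float64(393.0)), (np.float64(295.0), np.flo
[... 202 characters left out ...]
64(293.0)), (np.float64(237.0), np.float64(-8.0))]
0.8 [(np.float64(279.0), np.float64(368.0)), (np.float64(274.0), np.float64(142.0)), (np.float64(283.0), np.float64(385.0)), (np.float64(288.0), np.float64(153.0)), (np.float64(771.0), np.float64(250.0)), (np.float64(209.0), np.float64(-34.0)), (np.float64(772.0), np.float64(268.0)), (np.float64(220.0), np.float64(-24.0))]
0.9 [(np.float64(271.0), np.float64(339.0)), (np.float64(250.0), np.float64(127.0)), (np.float64(276.0), np.float64(358.0)), (np.float64(266.0), np.float64(136.0)), (np.float64(770.0), np.float64(220.0)), (np.float64(189.0), np.float64(-47.0)), (np.float64(771.0), np.float64(239.0)), (np.float64(202.0), np.float64(-39.0))]
```

```bash
cat >> h.py <<'E'
def ori(th,s=1):
    n=np.array([np.sin(th)*np.cos(YAW),np.sin(th)*np.sin(YAW),np.cos(th)])
    x=-n; y=s*np.array([-np.sin(YAW),np.cos(YAW),0]); return R.from_matrix(np.c_[x,y,np.cross(x,y)]).as_rotvec()
def tcp(th,r,y,h,tip=.022,tilt=None,s=1): # TCP so that the point 'tip' ahead of TCP is at hatch point
    t=th if tilt is None else tilt
    o=ori(t,s); return hat(th,r,y,h)-R.from_rotvec(o).as_matrix()[:,0]*tip, o
E
python3 - <<'E'
from h import *
from rig import manip
# knob top: ray vs hatch plane at h
def onhatch(cam,u,v,th,h):
    o,d=ray(cam,u,v); p0=hat(th,.19,0,h); n=hat(th,.19,0,h+.1)-p0; return w2c(o+d*(n@(p0-o))/(n@d))
for th in (.48,.5,.52): 
  for h,uv in((.061,(370,291)),(.06,(378,274))):
    p=onhatch("top",*tz(*uv),th,h); print(th,h,p,(0.105-p[0])*np.cos(th)+(p[2]-.154)*np.sin(th))
# keeper window: plane chest y~.110: corners in scene zoom
for uv in [(302,297),(328,297),(302,316),(328,314),(278,290),(352,283),(280,330)]:
    o,d=ray("scene",*sz(*uv)); a=w2c(o); b=w2c(o+d); dd=b-a
    for yy in (.112,): 
        q=a+dd*(yy-a[1])/dd[1]; print(uv,yy,np.round(q*1e3,1), q[2]*1e3-154)
print(manip.get_joint_positions())
for s in (1,-1):
  for th in (.5,.3,.1,.0):
    p,o=tcp(th,.2,-.06,.0,s=s); print(s,th,p,manip.solve_ik(p,o))
E
```

```text
0.48 0.061 [-0.02094738  0.02601415  0.2883411 ] 0.1737506092713033
0.48 0.06 [-0.01050039  0.01789201  0.28177488] 0.1614520385083812
0.5 0.061 [-0.02135889  0.02618906  0.29253931] 0.1773096420377746
0.5 0.06 [-0.01091672  0.01808101  0.28569523] 0.16486454738890635
0.52 0.061 [-0.02178469  0.02637005  0.29688321] 0.1810220143146781
0.52 0.06 [-0.01134788  0.01827674  0.28975518] 0.1684229722320021
(302, 297) 0.112 [-75.6 112.  184.4] 30.386488076044856
(328, 297) 0.112 [-97.1 112.  180.7] 26.692606929767976
(302, 316) 0.112 [-75.4 112.  164.6] 10.614057897117902
(328, 314) 0.112 [-97.2 112.  162.9] 8.892377582463553
(278, 290) 0.112 [-56.  112.  194.9] 40.883128026779104
(352, 283) 0.112 [-117.   112.   191.7] 37.7264941301965
(280, 330) 0.112 [-56.9 112.  153.1] -0.94511937494309
[-1.35701318e+00  4.23701328e-01  1.63048973e+00 -2.10490706e-05
  1.08861795e+00 -1.90271950e-02]
1 0.5 [ 0.58043147 -0.07037639  0.26919192] [-0.07407765  0.56932302  1.43161307 -0.14088196  1.62156313 -1.84025021]
1 0.3 [ 0.56131901 -0.07470593  0.23412144] [-0.10627438  0.48593658  1.60868698 -0.09842116  1.33286643 -1.86285147]
1 0.1 [ 0.5493828  -0.07740984  0.19585677] [-0.14345302  0.43323345  1.77253137 -0.04172177  1.02962082 -1.91384621]
1 0.0 [ 0.54626626 -0.07811583  0.176     ] [-1.63603161e-01  4.21319093e-01  1.84823378e+00 -4.44089210e-16
  8.72039781e-01 -1.95716964e+00]
-1 0.5 [ 0.58043147 -0.07037639  0.26919192] [-0.07407765  0.56932302  1.43161307 -0.14088196  1.62156313  1.30134245]
-1 0.3 [ 0.56131901 -0.07470593  0.23412144] [-0.10627438  0.48593658  1.60868698 -0.09842116  1.33286643  1.27874118]
-1 0.1 [ 0.5493828  -0.07740984  0.19585677] [-0.14345302  0.43323345  1.77253137 -0.04172177  1.02962082  1.22774644]
-1 0.0 [ 0.54626626 -0.07811583  0.176     ] [-1.63603161e-01  4.21319093e-01  1.84823378e+00 -4.44089210e-16
  8.72039781e-01  1.18442302e+00]
```

Run:
```python
import cv2
a=cv2.imread("pics/scene0.png")[190:235,270:325]; cv2.imwrite("pics/keepz.png",cv2.resize(a,None,fx=12,fy=12,interpolation=cv2.INTER_CUBIC))
```

```text
(no output)
```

View pics/keepz.png

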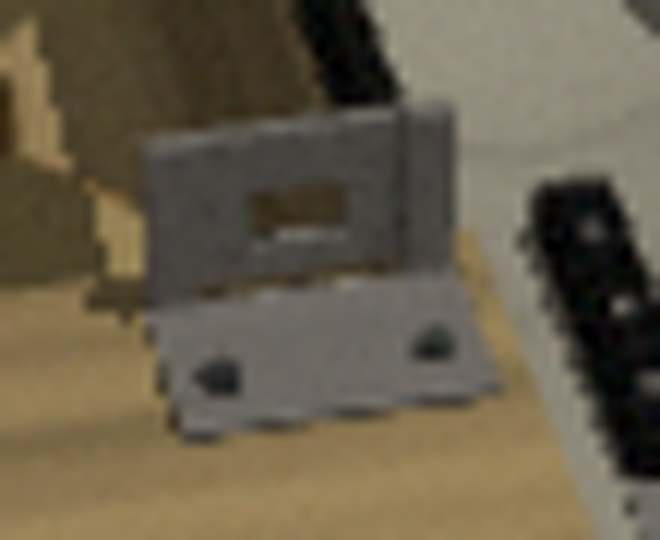

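Window opening spans about cols 250–350, rows 190–240 (sill lit) in this zoom; upright tops ~row 105–145.

Run:
```python
from h import *
for uv in [(250,192),(348,184),(250,240),(350,240),(155,140),(400,108),(455,100),(155,305),(450,265)]:
    o,d=ray("scene",270+uv[0]/12-.46,190+uv[1]/12-.46); a=w2c(o); b=w2c(o+d); dd=b-a
    for yy in (.112,.117): 
        q=a+dd*(yy-a[1])/dd[1]; print(uv,yy,np.round(q*1e3-[0,0,154],1))
```

```text
(250, 192) 0.112 [-75.7 112.   24.5]
(250, 192) 0.117 [-74.7 117.   28.6]
(348, 184) 0.112 [-96.  112.   23.1]
(348, 184) 0.117 [-94.9 117.   27.2]
(250, 240) 0.112 [-75.6 112.   12. ]
(250, 240) 0.117 [-74.6 117.   16.1]
(350, 240) 0.112 [-96.5 112.    8.3]
(350, 240) 0.117 [-95.4 117.   12.5]
(155, 140) 0.112 [-56.4 112.   41.2]
(155, 140) 0.117 [-55.5 117.   45.1]
(400, 108) 0.112 [-106.7  112.    40.8]
(400, 108) 0.117 [-105.5  117.    44.8]
(455, 100) 0.112 [-118.1  112.    40.9]
(455, 100) 0.117 [-116.8  117.    44.9]
(155, 305) 0.112 [-55.5 112.   -1.7]
(155, 305) 0.117 [-54.6 117.    2.5]
(450, 265) 0.112 [-117.8  112.    -2.1]
(450, 265) 0.117 [-116.5  117.     2.1]
```

Run:
```python
from h import *
from rig import manip
import cv2
manip.command_gripper(0.0,40)
p,o=tcp(.5,.21,-.06,.13,s=-1); manip.move_to(p,o)
p,o=tcp(.5,.21,-.06,.05,s=-1); manip.servo_line(p,o,rate=.15)
print(manip.get_time(),manip.get_contact_force())
for n in ["scene","top"]:
    c=manip.camera(n); cv2.imwrite(f"pics/{n}1.png",c["image"][100:310,170:410][:,:,::-1].repeat(3,0).repeat(3,1)[:600])
for th in (.5,.42,.34,.26,.18,.11):
    p,o=tcp(th,.21,-.06,.0,s=-1); manip.servo_line(p,o,rate=.12)
    print(th,manip.get_time(),np.round(manip.get_contact_force(),1))
```

```text
4.2417 [-0.04785706 -0.75331839  0.85543746]
0.5 4.9083 [ 0.9 -0.3 -0.3]
0.42 5.2 [0.8 0.1 0.2]
0.34 5.4917 [ 1.1 -0.1  0.6]
0.26 5.7833 [-0.4  0.1  0.7]
0.18 6.075 [-0.   0.5 -0.6]
0.11 6.35 [-0.1 -0.2  0.8]
```

View pics/scene1.png

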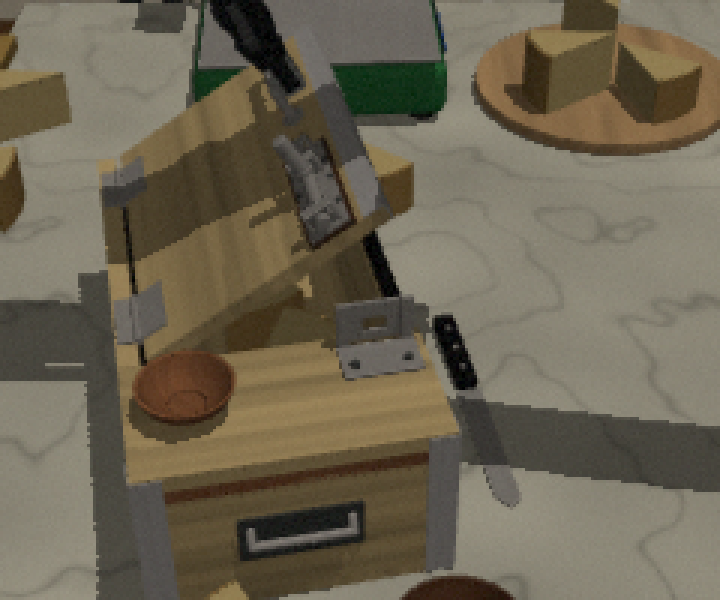

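The gripper sat above the hatch handle area before lowering. Checking whether the hatch came down with it.

Run:
```python
from rig import manip
import cv2
print(manip.get_position(),manip.get_contact_force())
for n in ["scene","top"]:
    c=manip.camera(n); cv2.imwrite(f"pics/{n}2.png",c["image"][100:300,170:410][:,:,::-1].repeat(3,0).repeat(3,1))
```

```text
[ 0.54023844 -0.07953048  0.19940199] [-0.07482818 -0.189571    0.78294817]
```

View pics/scene2.png

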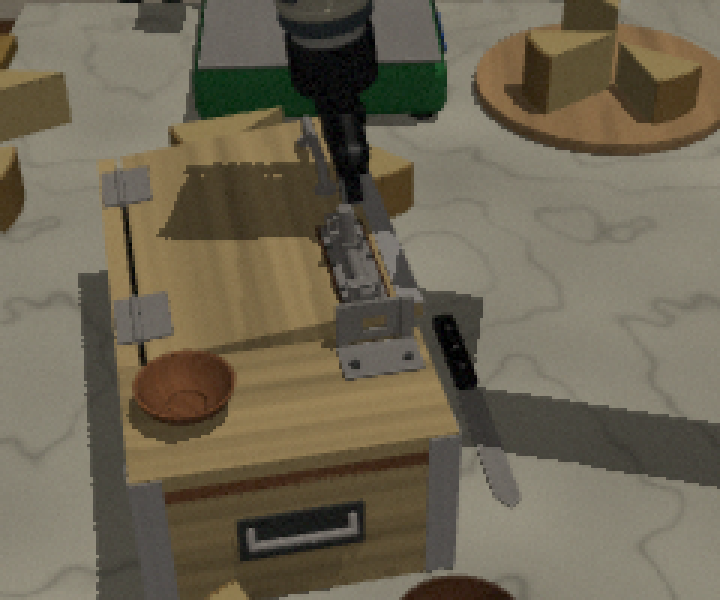

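View pics/top2.png

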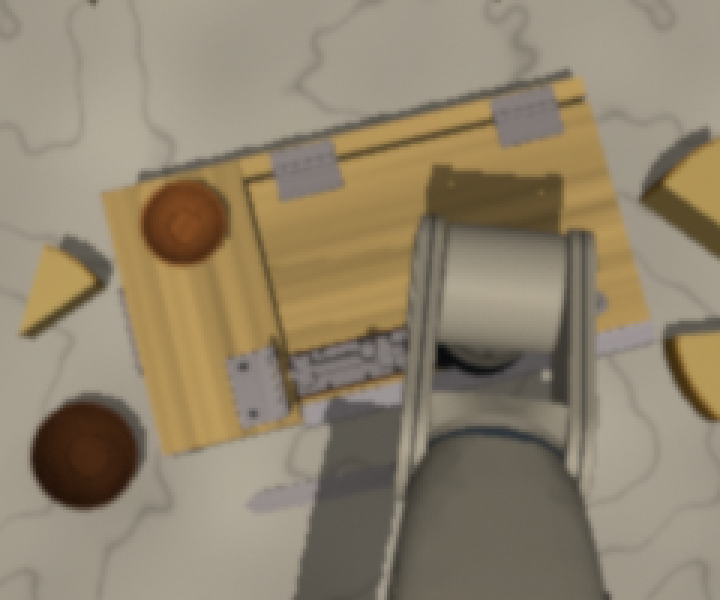

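The hatch is following; knob visible at (345,225) in the scene crop. I'll continue onto the seal, then back off and look.

Run:
```python
from h import *
from rig import manip
import cv2
for th in (.08,.065,.055,.05):
    p,o=tcp(th,.21,-.06,.0,s=-1); manip.servo_line(p,o,rate=.05)
    print(th,manip.get_time(),np.round(manip.get_contact_force(),1))
p,o=tcp(.05,.21,-.06,.09,s=-1); manip.servo_line(p,o,rate=.2)
p,o=tcp(.05,.21,-.15,.13,s=-1); manip.servo_line(p,o,rate=.3)
print(manip.get_time(), manip.get_position(), manip.get_ee_rot())
for n in ["scene","top","wrist"]:
    c=manip.camera(n)["image"][:,:,::-1]
    cv2.imwrite(f"pics/{n}3.png",c)
    if n!="wrist": cv2.imwrite(f"pics/{n}3z.png",cv2.resize(c[165:275,230:350] if n=="top" else c[150:250,240:340],None,fx=5.4,fy=5.4,interpolation=cv2.INTER_CUBIC))
```

```text
0.08 6.725 [ 0.4 -0.5  0.7]
0.065 6.975 [-0.   0.5  0.1]
0.055 7.225 [0.2 0.3 0. ]
0.05 7.475 [ 0.2 -0.4 -0.1]
8.55 [ 0.56330808 -0.16697885  0.31457631] [ 2.04676212  0.22889982 -2.15732201]
```

View pics/scene3z.png

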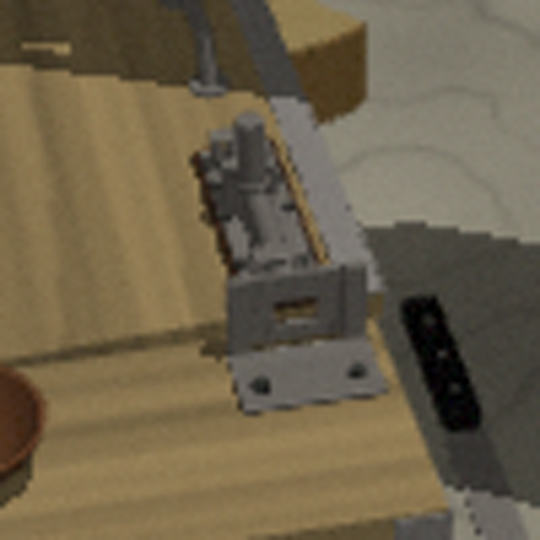

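View pics/top3z.png

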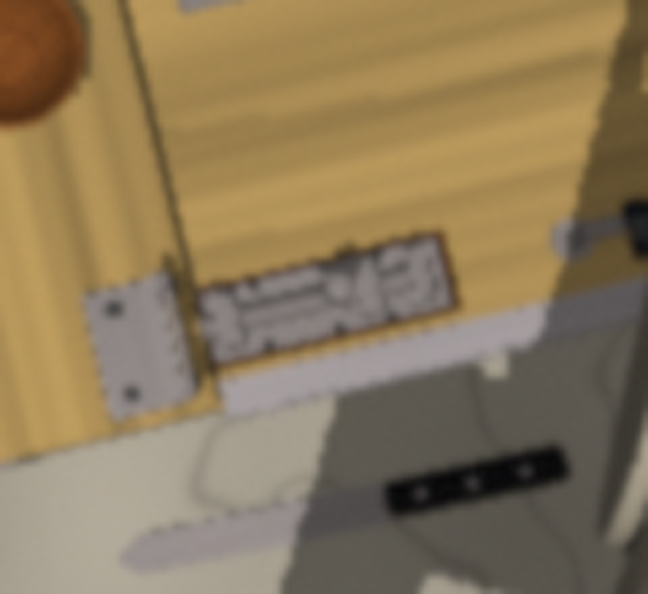

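View pics/wrist3.png

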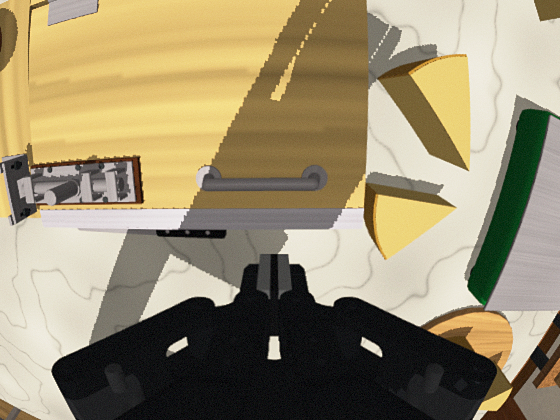

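Scene zoom: knob top centre ≈(250,121), standing upright; top zoom: knob disc ≈(343,290). The hatch is practically closed.

```bash
python3 - <<'E'
from h import *
s=(240+250/5.4-.4,150+121/5.4-.4); t=(230+343/5.4-.4,165+290/5.4-.4)
zt=.154+.19*.05+.061
a=onz("scene",*s,zt); b=onz("top",*t,zt); print("scene",w2c(a),"top",w2c(b))
print("expected x",w2c(hat(.05,.19,0,.061)))
e=onz("top",230+300/5.4,165+402/5.4,.16); 
for th in (.03,.05,.07):
    for y in (.02,.03): print(th,y,(proj("scene",hat(th,.19,y,.061))-[240,150]+.4)*5.4,(proj("top",hat(th,.19,y,.061))-[230,165]+.4)*5.4)
# wrist-camera ray to knob
f=325.19226;cx,cy=273.74,211.6
M=np.array([[1.62476719e-04,-2.83613747e-01,9.58938588e-01,-1.20780409e-01],[9.99999963e-01,-1.60952384e-04,-2.17036862e-04,2.82443326e-05],[2.15898090e-04,9.58938588e-01,2.83613711e-01,-7.27122639e-02]])
P=np.array([0.56330808,-0.16697885,0.31457631]);Q=R.from_rotvec([2.04676212,0.22889982,-2.15732201]).as_matrix()
def wr(u,v,z):
    d=np.array([u-cx,v-cy]);r=np.hypot(*d);a=r/f;d=np.array([*(d/r*np.sin(a)),np.cos(a)])
    o=P+Q@M[:,3]; d=Q@M[:,:3]@d; return w2c(o+d*(z-o[2])/d[2])
print("wrist top", wr(52,195,zt), "handle ends", wr(207,183,.154+.04), wr(318,180,.154+.04))
E
python3 - <<'E'
import cv2
a=cv2.imread("pics/wrist3.png")[140:230,0:160]; cv2.imwrite("pics/w3z.png",cv2.resize(a,None,fx=5,fy=5,interpolation=cv2.INTER_CUBIC))
E
```

```text
scene [-0.08106701  0.03399221  0.2245    ] top [-0.08407108  0.02711138  0.2245    ]
expected x [-8.17138201e-02  1.04083409e-17  2.24419808e-01]
0.03 0.02 [248.41959433 110.94841521] [356.57734953 284.99068745]
0.03 0.03 [252.65681067 122.59184859] [336.5039606  289.81577991]
0.05 0.02 [245.43645017 104.65728217] [356.16184394 281.82595079]
0.05 0.03 [249.66199475 116.28245695] [336.02992188 286.66479334]
0.07 0.02 [242.28409408  98.40662404] [355.7054425  278.49532611]
0.07 0.03 [246.49665524 110.01367218] [335.51516078 283.34785794]
wrist top [-0.07812673  0.02453857  0.2245    ] handle ends [-0.07980126 -0.09928369  0.194     ] [-0.07776615 -0.18367349  0.194     ]
```

View pics/w3z.png

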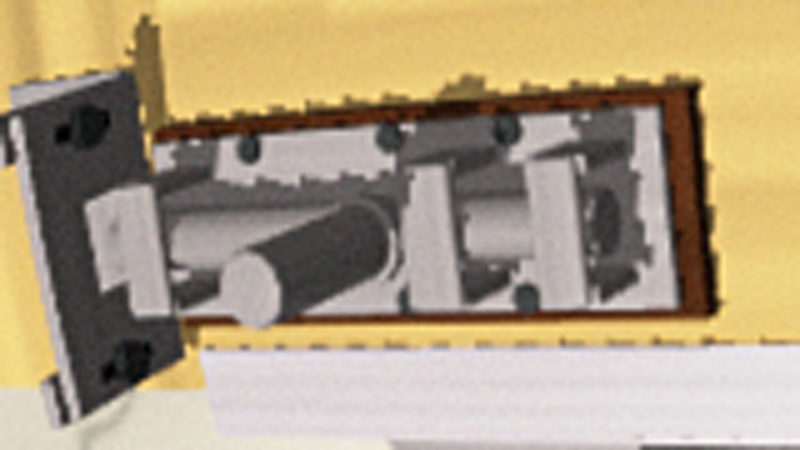

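Knob top in the wrist zoom is at (250,289), with the middle strap just behind it and the front strap near the keeper. All views put the knob at chest y ≈ 26–33 mm. I'll grip it gently, jaws along the bolt direction.

```bash
cat >> h.py <<'E'
def force(m,n=6):
    F=np.mean([(m.hold(.01),m.get_contact_force())[1] for _ in range(n)],0)
    c,s=np.cos(YAW),np.sin(YAW)
    return np.array([c*F[0]+s*F[1],-s*F[0]+c*F[1],F[2]])  # chest axes
HG=.050
def kpose(th,y): return tcp(th,.19,y,HG,tip=.003,s=-1)
E
python3 - <<'E'
from h import *
from rig import manip
import cv2
manip.command_gripper(.05,20)
p,o=tcp(.05,.19,.030,.12,tip=.022,s=-1); manip.servo_line(p,o,rate=.3)
print("F0",force(manip))
p,o=kpose(.05,.030); manip.servo_line(p,o,rate=.12)
print(manip.get_time(),force(manip))
c=manip.camera("wrist")["image"][:,:,::-1]; cv2.imwrite("pics/w4.png",c)
c=manip.camera("scene")["image"][:,:,::-1]; cv2.imwrite("pics/s4.png",cv2.resize(c[120:250,220:370],None,fx=4,fy=4))
E
```

```text
F0 [-0.13310968  0.02508203 -0.25374956]
10.9333 [0.11245714 0.04638377 0.18936864]
```

View pics/w4.png

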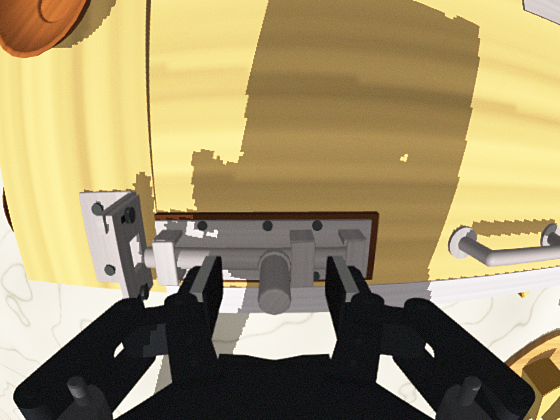

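View pics/s4.png

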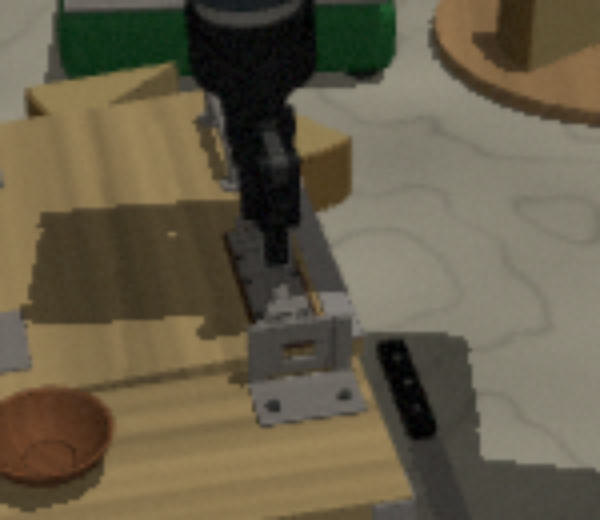

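The knob (274,290) sits centred between the two pads (≈213 and 340). Closing.

Run:
```python
from h import *
from rig import manip
import cv2
manip.command_gripper(.0,50)
print(manip.get_time(),manip.get_width(),force(manip,10),w2c(manip.get_position()))
c=manip.camera("wrist")["image"][:,:,::-1]; cv2.imwrite("pics/w5.png",c)
```

```text
11.5083 0.012197711217466878 [-0.44817933  0.18458325  2.27560529] [-0.08199865  0.03000931  0.21666676]
```

View pics/w5.png

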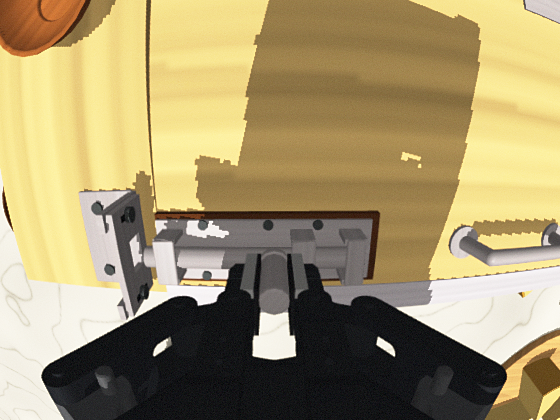

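The knob is held between the pads. Now press down to my visual guess (bolt axis ≈20 mm above deck) and see the seal force.

Run:
```python
from h import *
from rig import manip
for th in (.04,.028,.016):
    p,o=kpose(th,.030); manip.servo_line(p,o,rate=.03)
    print(th,manip.get_time(),np.round(force(manip),2))
for y in (.034,.037,.039,.040,.041,.042,.043):
    p,o=kpose(.016,y); manip.servo_line(p,o,rate=.02)
    F=force(manip); print(y,manip.get_time(),np.round(F,2),np.round(w2c(manip.get_position())[1],4),manip.get_width())
    if F[1]<-5: break
```

```text
0.04 11.8917 [0.05 0.11 0.86]
0.028 12.1917 [-0.25  0.17  1.85]
0.016 12.4917 [-0.76  0.43  4.04]
0.034 12.9417 [-0.79 -0.92  5.19] 0.0341 0.012400879140252114
0.037 13.2917 [-1.2  -0.64  5.66] 0.0372 0.012706244382327394
0.039 13.5917 [-1.11 -0.77  5.32] 0.0392 0.012336041474354256
0.04 13.8917 [-1.7  -1.17  5.03] 0.0401 0.012528676289156953
0.041 14.1917 [-1.56 -1.07  5.42] 0.0411 0.012163659815008731
0.042 14.4917 [-1.46 -1.29  5.31] 0.0421 0.012201120353644119
0.043 14.7917 [-1.39 -1.31  5.18] 0.0431 0.012580137586529167
```

Run:
```python
from h import *
from rig import manip
for y in np.arange(.044,.0525,.001):
    p,o=kpose(.016,y); manip.servo_line(p,o,rate=.02)
    F=force(manip); print(round(y,4),round(manip.get_time(),2),np.round(F,2),np.round(w2c(manip.get_position())*1e3,1))
    if F[1]<-3.5: break
import cv2
c=manip.camera("wrist")["image"][:,:,::-1]; cv2.imwrite("pics/w6.png",cv2.resize(c[150:340,60:400],None,fx=2.3,fy=2.3))
c=manip.camera("scene")["image"][:,:,::-1]; cv2.imwrite("pics/s6.png",cv2.resize(c[150:240,250:340],None,fx=6,fy=6))
```

```text
0.044 15.09 [-1.77 -1.47  5.26] [-84.1  44.1 210.2]
0.045 15.39 [-1.18 -1.22  5.56] [-84.1  45.  210.2]
0.046 15.69 [-1.2  -1.39  5.35] [-84.1  46.1 210.2]
0.047 15.99 [-1.51 -1.4   5.24] [-84.1  47.1 210.2]
0.048 16.29 [-1.76 -1.44  5.22] [-84.1  48.1 210.2]
0.049 16.59 [-1.62 -1.23  5.34] [-84.1  49.1 210.2]
0.05 16.89 [-1.77 -1.17  5.57] [-84.1  50.1 210.2]
0.051 17.19 [-1.51 -1.53  5.1 ] [-84.1  51.1 210.2]
0.052 17.49 [-1.69 -1.55  5.65] [-84.1  52.1 210.2]
```

View pics/w6.png

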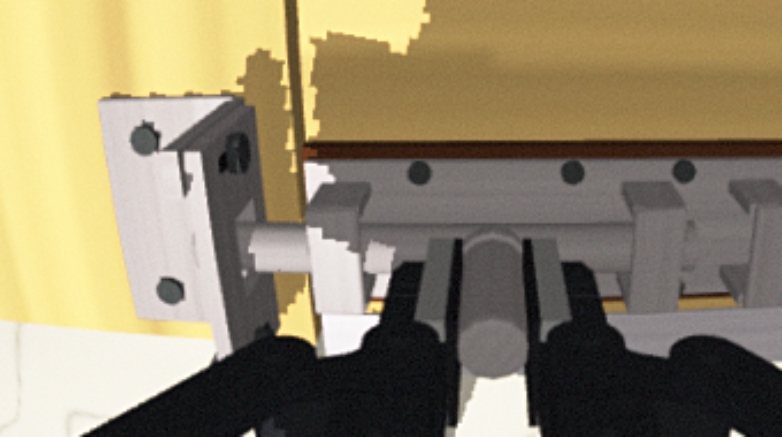

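View pics/s6.png

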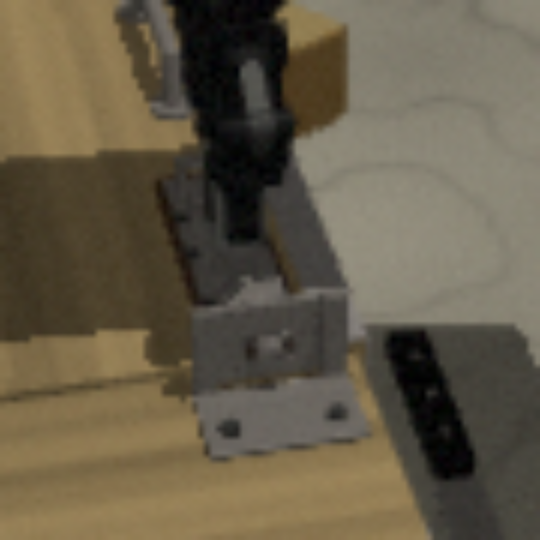

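Resistance is still just sliding friction (~1.5 N) after 22 mm. The wrist view shows the rod meeting the plate at the window (≈(250,245)), and the scene shows the rod end filling the window (270,345). It seems to have entered at the first try; continuing gently with a force stop.

Run:
```python
from h import *
from rig import manip
for y in np.r_[np.arange(.0535,.070,.0015),np.arange(.070,.0825,.001)]:
    p,o=kpose(.016,y); manip.servo_line(p,o,rate=.02)
    F=force(manip,4); print(round(y,4),round(manip.get_time(),2),np.round(F,2),np.round(w2c(manip.get_position())[1]*1e3,1))
    if F[1]<-4: break
```

```text
0.0535 17.88 [-1.39 -1.5   6.05] 53.6
0.055 18.16 [-1.9  -1.    5.75] 55.1
0.0565 18.44 [-1.54 -1.08  5.89] 56.7
0.058 18.73 [-1.56 -0.96  5.66] 58.1
0.0595 19.01 [-1.49 -1.05  5.36] 59.7
0.061 19.29 [-1.54 -0.89  6.25] 61.2
0.0625 19.57 [-1.53 -0.85  5.67] 62.7
0.064 19.86 [-1.34 -1.33  5.35] 64.2
0.0655 20.14 [-1.43 -1.32  5.63] 65.6
0.067 20.43 [-1.46 -0.89  5.76] 67.2
0.0685 20.71 [-2.53 -0.93  5.86] 68.7
0.07 20.99 [-1.6  -0.97  5.32] 70.2
0.07 21.27 [-2.27 -0.97  5.77] 70.2
0.071 21.56 [-2.27 -1.56  5.34] 71.1
0.072 21.84 [-2.11 -1.46  5.6 ] 72.1
0.073 22.12 [-1.92 -1.38  5.66] 73.1
0.074 22.41 [-1.96 -1.11  5.51] 74.1
0.075 22.69 [-1.92 -5.54  5.5 ] 74.4
```

A firm stop after 44.4 mm of travel, so the knob is on the front strap. Checking the picture before letting go.

Run:
```python
from h import *
from rig import manip
import cv2
p,o=kpose(.016,.0748); manip.servo_line(p,o,rate=.02); print(force(manip))
c=manip.camera("wrist")["image"][:,:,::-1]; cv2.imwrite("pics/w7.png",cv2.resize(c[150:340,60:400],None,fx=2.3,fy=2.3))
c=manip.camera("scene")["image"][:,:,::-1]; cv2.imwrite("pics/s7.png",cv2.resize(c[150:240,250:340],None,fx=6,fy=6))
```

```text
[-1.52923657 -4.236763    5.48423494]
```

View pics/w7.png

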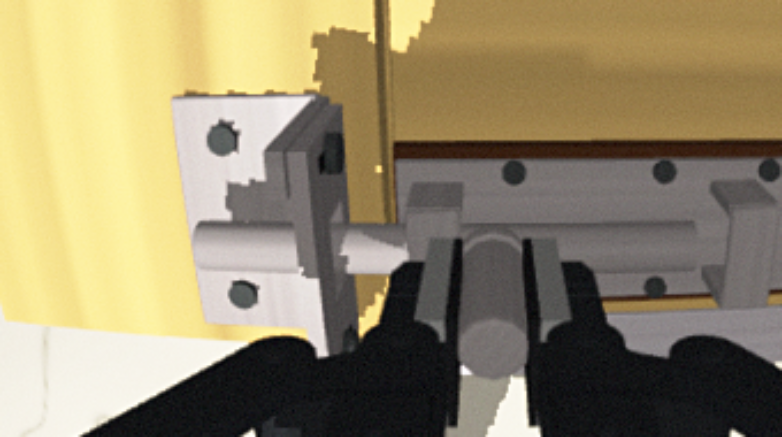

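View pics/s7.png

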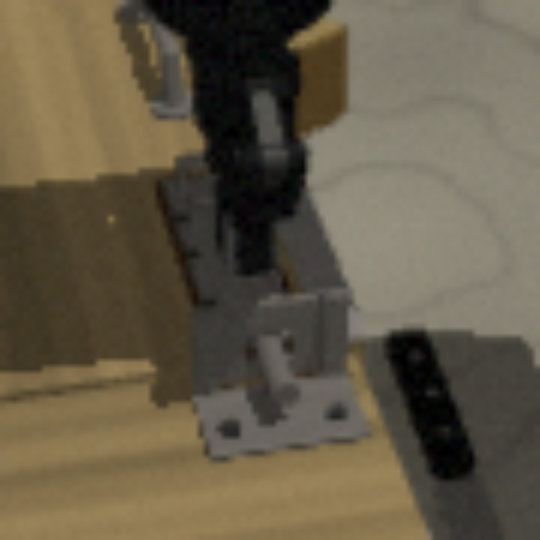

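The rod is clearly through the plate: it protrudes at (195–300,247) in the wrist view and (280,375) in the scene. Release with a small opening so the front finger clears the keeper, then lift straight up.

Run:
```python
from h import *
from rig import manip
import cv2
manip.command_gripper(.023,20)
print(manip.get_time(),manip.get_width(),force(manip))
P=np.array(manip.get_position()); manip.servo_line(P+[0,0,.06],rate=.08)
print(force(manip))
manip.servo_line(P+[-.10,-.15,.16],rate=.25)
print(manip.get_time(),force(manip))
manip.hold(.5)
for n in ["scene","top","wrist"]:
    c=manip.camera(n)["image"][:,:,::-1]
    cv2.imwrite(f"pics/{n}8.png",c if n=="wrist" else cv2.resize(c[100:300,170:410],None,fx=3,fy=3))
```

```text
23.3583 0.023024734472453748 [ 0.08422914 -0.12146319 -0.25845901]
[ 0.04017884  0.07404198 -0.20676877]
25.325 [ 0.46944839  0.18848095 -0.05995633]
```

View pics/scene8.png

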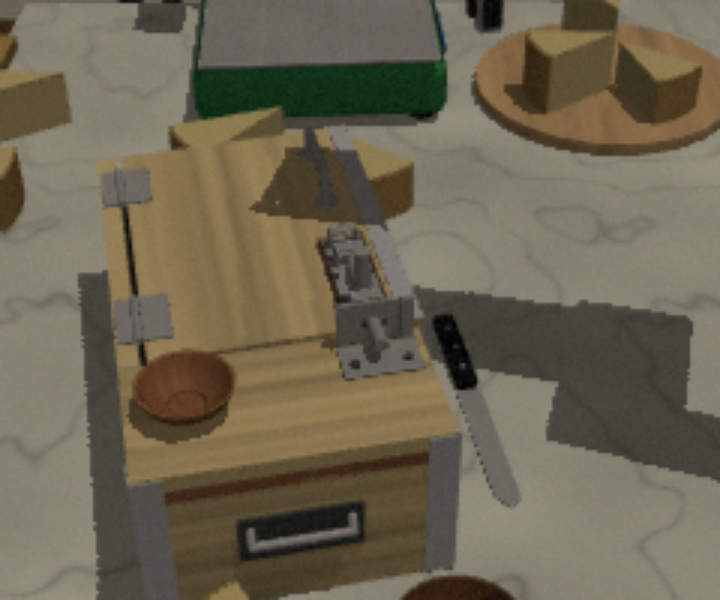

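View pics/top8.png

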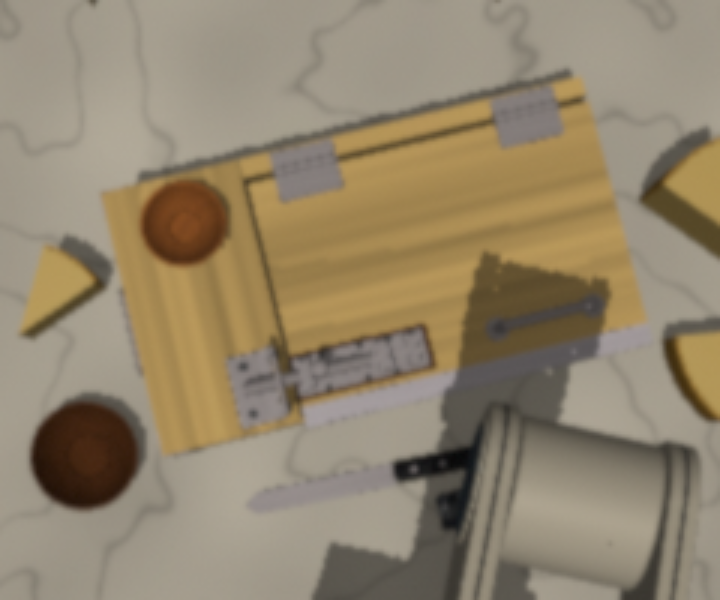

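View pics/wrist8.png

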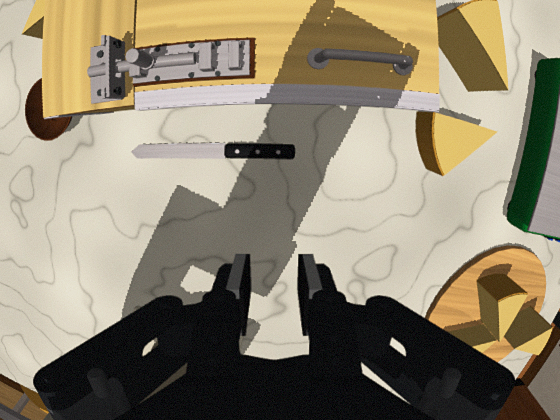

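With the arm clear, the hatch is shut. The bolt is through the keeper (scene (378,335)), the knob is against the front strap (wrist (138,58)), and the knife, dishes and wedges are where they were.

Run:
```python
from rig import manip
print(manip.get_time(),manip.get_contact_force()); manip.sign_off()
```

```text
26.025 [-0.26080878  0.31603073  0.0832064 ]
the job is handed in; nothing more can be done
```

The hatch is shut and bolted, and I handed the job in at 26 s.

- **Closing:** I pushed the hatch down onto its seal with the closed fingers. I then gripped the bolt knob and pressed down with about 5.5 N, to a height estimated from the scene camera's view of the keeper window.
- **Bolting:** I moved the bolt forward in steps of about 1 mm, watching the force. It went through the window on the first try. The resistance was only about 1–1.5 N of friction until a firm stop at about 5.5 N, 44.4 mm from where I gripped it (full travel is 45 mm). No search over height was needed, and the bolt was never forced.
- **Last checks:** After I let go and moved clear, the pictures showed the hatch shut, the rod through the keeper and the knob against the front strap. The contact force was near zero, and the cheese, dishes and knife looked unmoved in the scene, top and wrist pictures.
- **Small disagreements:** The cameras differed by up to 7 mm on where the knob was along the bolt, but it was centred between the pads when I gripped it. My chest-corner measurements also differed by about 9 mm at one corner between the top and scene views. Neither caused a problem.

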